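# Draw out the pantry tray of storage jars

## Task

The storage jar at the back of the pull-out tray is wanted. Slide the round tin that stands in front of the jar tray along the worktop to one side, clear of the tray's way; then hook a fingertip behind the dip in the tray's front and draw the tray out as far as it goes. Do not grip, lift or tip anything, do not run the tray into the tin, keep the other two trays shut and leave everything else alone.

Things in the scene. Friction and masses are not known exactly. Their poses are not given: they have to be found in the camera images.
- jar_tray (a joint): How far the jar tray is drawn out, in m: 0 fully home, 0.14 against its end stop. It slides level on runners, against about 2 N of friction plus slight damping, and stays where it is left.
- jar_lip (a point): Middle of the dip in the jar tray's front, on the inner top edge of the 19 mm thick front panel; moves with the tray, axes as jar_bay. The tray is a light wooden box 140 mm wide, 295 mm deep; its inner floor lies 42 mm below this point, 30 mm above the worktop. Behind the panel the tray is empty for at least 80 mm, then come the two jars.
- jar_bay: Fixed runners of the jar tray, in any one of the three bays (165 mm apart) of a 520 mm wide unit on the worktop. Origin: on the worktop, mid-width, 9 mm before the inside of the tray's front panel when home. x points into the unit (the tray is drawn along -x), y left as seen from the front, z up. A wire shelf 172 mm up covers the rear, from x = 0.18 inwards.
- jar_face: Wooden outer facing (10 mm, part of the 19 mm panel) on the jar tray's front, 158 mm wide; origin and axes as jar_bay when home, moving with the tray; outer face at x = -0.010. The panel's top edge is 72 mm above the worktop over the middle 72 mm of its width, rising to 95 mm at the ends.
- front_jar_center (a point): Middle of the nearer lidded glass storage jar in the jar tray, loose, 70 mm across, 108 mm high, standing on the tray floor, about 125 mm behind the inside of the front panel. A second such jar stands 80 mm farther back, under the wire shelf.
- round_tin_center (a point): Middle (30 mm up) of a shallow round lidded metal tin, 96 mm across, 60 mm high, about 0.35 kg, upright and loose on the worktop in front of the jar tray, in its way. It slides when pushed low on its side; the worktop before the unit is otherwise free. Clear of the tray means its middle more than 130 mm to either side of the bay's middle line, or at x of jar_bay below -0.203.
- can_tray (a joint): The same kind of tray in another bay, holding two food tins: 0 home, to stay home.
- packet_tray (a joint): The same kind of tray in the remaining bay, holding two cardboard packets: 0 home, to stay home.
- can0_center (a point): Middle of the nearer food tin, 66 mm across, 88 mm high, standing in the can tray. To be left alone.
- packet0_center (a point): Middle of the nearer cardboard packet, 40 x 85 x 105 mm, standing in the packet tray. To be left alone.
- oil_bottle_center (a point): Middle of a green glass bottle, 60 mm across, 200 mm high, on the worktop to the right of the unit. To be left alone.
- mug_center (a point): Middle of a white mug, 76 mm across, 85 mm high, on the worktop to the left of the unit. To be left alone.
- bowl_center (a point): Middle of a white bowl, 150 mm across, 70 mm high, on the worktop to the right of the unit. To be left alone.

How it is judged:
On the way, in this order (a step that is already met when the one before it is completed fails the run):
1. the round tin stands upright on the worktop, clear of the tray's way, and the jar tray is still home (out less than 40 mm) ((y of round_tin_center in the frame of jar_bay above 0.13 m or y of round_tin_center in the frame of jar_bay below -0.13 m or x of round_tin_center in the frame of jar_bay below -0.203 m) and angle between round_tin_center's own z axis and vertical below 0.15 rad and value of joint jar_tray below 0.04 m), for 0.2 s.
2. the jar tray is drawn out to its stop (within 8 mm) (value of joint jar_tray above 0.132 m), for 0.2 s.
At the end, for the whole second after the job is handed in: The jar tray is out to its stop (within 8 mm), at rest, the jars upright in it; the round tin stands on the worktop, its middle over 130 mm to either side of the bay's middle line (or nearer the robot than the drawn tray reaches); the other trays are home (within 15 mm) (value of joint jar_tray above 0.132 m and velocity of joint jar_tray between -0.01 and 0.01 m/s and (y of round_tin_center in the frame of jar_bay above 0.13 m or y of round_tin_center in the frame of jar_bay below -0.13 m or x of round_tin_center in the frame of jar_bay below -0.203 m) and angle between each of round_tin_center, front_jar_center's own z axis and vertical below 0.1 rad and height (world z) of round_tin_center between 0.024 and 0.036 m and z of front_jar_center in the frame of jar_face below 0.1 m and x of front_jar_center in the frame of jar_face above 0.03 m and value of joint each of can_tray, packet_tray below 0.015 m); the robot touches nothing.
It fails at once if the round tin is lifted (by more than 10 mm) or tipped over (height (world z) of round_tin_center above 0.04 m or not (angle between round_tin_center's own z axis and vertical below 0.35 rad)).
It fails at once if the tray is run into the round tin (value of joint jar_tray above 0.025 m and contact force between jar_face and round_tin above 1 N).
It fails at once if the front of the tray is gripped or handled from outside while it is drawn (value of joint jar_tray above 0.025 m and contact force between the fingers and jar_face above 8 N).
It fails at once if a jar is lifted out or tipped ((z of front_jar_center in the frame of jar_face above 0.105 m or not (angle between front_jar_center's own z axis and vertical below 0.35 rad))).
It fails at once if another tray is pulled out by more than 25 mm, or something else is moved by more than 30 mm or knocked over (value of joint any of can_tray, packet_tray above 0.025 m or (distance of can0_center from where it was at the start of the episode above 0.03 m or not (angle between can0_center's own z axis and vertical below 0.35 rad)) or (distance of packet0_center from where it was at the start of the episode above 0.03 m or not (angle between packet0_center's own z axis and vertical below 0.35 rad)) or (distance of oil_bottle_center from where it was at the start of the episode above 0.03 m or not (angle between oil_bottle_center's own z axis and vertical below 0.35 rad)) or (distance of mug_center from where it was at the start of the episode above 0.03 m or not (angle between mug_center's own z axis and vertical below 0.35 rad)) or (distance of bowl_center from where it was at the start of the episode above 0.03 m or not (angle between bowl_center's own z axis and vertical below 0.35 rad))).
It also fails if it takes over 48 s, if anything falls off the work surface, if the arm or the gripper's body presses on something with over 40 N, if the wrist force passes 120 N, or if a joint passes its speed limit or range.

## Robot

A 6-joint arm with a two-finger parallel gripper is mounted at the origin on the work surface. World frame = base frame: x ahead of the robot, y to its left, z up, the work surface at z = 0. Lengths are in m, angles in rad, forces in N, time in s.
With the tool pointing down it reaches from about 0.225 to 0.725 m from the base axis. Payload 3.1 kg.
Tool frame: the origin (TCP) lies midway between the tips of the shut fingers; the grasp point (between the pads) lies 19 mm behind it (manip.pinch_z is the distance from the TCP to the grasp point, in m); z points along the fingers, y is the direction in which the jaws open and shut (so a half turn about z gives the same grasp; the last joint's range is limited). The gripper opens to 85 mm and grips with 20 to 120 N. Pads are 22 mm wide; open, the fingers measure 114 mm over their backs; the gripper's body (76 mm by 85 mm) begins 54 mm behind the grasp point. The pads swing forward as they close: fully open they stand 13 mm farther back than shut.
Start: joints at [-1.428, 0.048, 0.099, 1.622, 0, 1.443], TCP at [0.14, -0.506, 0.231] pointing down, gripper open.
Joint ranges: [-2.91, 2.91], [-0.99, 1.94], [-1.21, 1.42], [-2.12, 2.29], [-1.49, 1.47], [-3.14, 3.14]. Speed limits (rad/s): [2.79, 2.79, 3.14, 3.14, 3.14, 3.14].

## Interface

Orientations are given as a unit quaternion [w, x, y, z].
In Python, from plant import manip gives the robot as it stands.
- The arm moves only by the tool drive_tool, never from a script. Its argument "rows" is a list of rows, each an object with "xyz": the shift along the tool's x, y, z in mm, a list of three; "turn": the turn about the tool's z in degrees. A call has 1 to 5 rows; each row is the pose to reach, as a shift and turn from the pose measured when the call began, along the tool's axes at that moment; what a row does not reach only later rows make up. A row lasts 1/8 s, in which the tool goes at most 62.5 mm and 10.7 degrees, less where a joint would pass 70% of its speed; a pose out of reach is approached as far as the arm can. A call with a gripper value outside its range is refused whole. "grip" is the opening, from 0 (shut) to 1 (fully open), set as the call begins (left out, the last holds). The fingers move at their own pace and stop on an object; "force" is the grip in N (left out, the last holds). Time passes only in rows, so rows that repeat a pose let the fingers close. It gives the time, the measured TCP pose, the force and the opening at its end, in the units of the state.
- manip.get_obs(): the state, without advancing time (a new reading comes with each control period).
- manip.camera(name): name is "scene" or "top" or "wrist"; returns a dict with "frame" (480x640x3 uint8, red, green, blue), "camera_matrix" (3x3 intrinsics, pixels), "pose" (4x4, takes a point from camera to world coordinates). Camera axes: x right, y down, z forward; pixel columns grow to the right and rows downward; lengths in m; the calibration is good to about 2 mm. The wrist camera is an equidistant fisheye: a pixel r from the principal point sees the ray r / f radians off the axis. A picture is of the moment at which its call begins. There is no depth.
- manip.finish_job(): hands the job in, once; it reports no verdict.
The state is a dict: "time": time; "qpos": joint angles; "qd": joint speeds; "joint_efforts": joint torques, N m; "ee_pos": TCP position; "orientation": TCP orientation; "wrist_force": force on the tool from outside, world axes, zero at the start; "torque": the same for the moment, N m; "width": opening from 0.0 (shut) to 1.0 (fully open).
Only numpy, scipy, OpenCV 4.12 (cv2) and the standard library are available. Lean on these libraries where they do the work, as an engineer would, in place of code of your own. Each camera call takes 0.05 s, during which the arm holds its last target. There are 200 camera calls.

## Working session

There is one attempt and no reset: what is moved stays moved. The work goes in short steps, Python scripts to look and compute and a tool call to move; the robot and the scene stay as the last step left them, time stands still between calls to the robot, and variables do not carry over. Pictures are saved under pics/ and viewed, about 8 in all and at most 12, crops included, and the job is handed in when it is done.

Besides the shell and the picture viewer there is one more tool, called after "Call:" as name(argument=value, ...), one argument or row to a line, values as JSON. drive_tool: Moves the arm, as the interface text tells. Its arguments: {"type":"object","properties":{"rows":{"type":"array"},"grip":{"type":"number"},"force":{"type":"number"}},"required":["rows"]}

```bash
mkdir -p pics
cat > h.py <<'E'
from plant import manip
import numpy as np, cv2
from scipy.spatial.transform import Rotation as R
def shot(n,f):
    c=manip.camera(n); cv2.imwrite('pics/'+f+'.png',c['frame'][:,:,::-1]); np.savez('pics/'+f,K=c['camera_matrix'],T=c['pose'])
def pix(f,u,v,z):
    d=np.load('pics/'+f+'.npz');K,T=d['K'],d['T']
    r=T[:3,:3]@np.linalg.inv(K)@[u,v,1]; t=(z-T[2,3])/r[2]
    return T[:3,3]+t*r
def proj(f,p):
    d=np.load('pics/'+f+'.npz');K,T=d['K'],d['T']
    q=K@(T[:3,:3].T@(np.array(p)-T[:3,3])); return q[:2]/q[2]
def pose():
    o=manip.get_obs(); q=o['orientation']; return np.array(o['ee_pos']),R.from_quat([q[1],q[2],q[3],q[0]]),o
E
python3 - <<'E'
from h import *
shot('top','t1');shot('scene','s1')
p,r,o=pose();print(p,r.as_matrix().round(3),o['time'],o['wrist_force'])
E
```

```text
[ 0.14032635 -0.50531439  0.2302057 ] [[ 0.964  0.267 -0.   ]
 [ 0.267 -0.964  0.002]
 [ 0.    -0.002 -1.   ]] 0.1 [ 0.03411716 -0.05609456 -0.19210617]
```

View pics/t1.png

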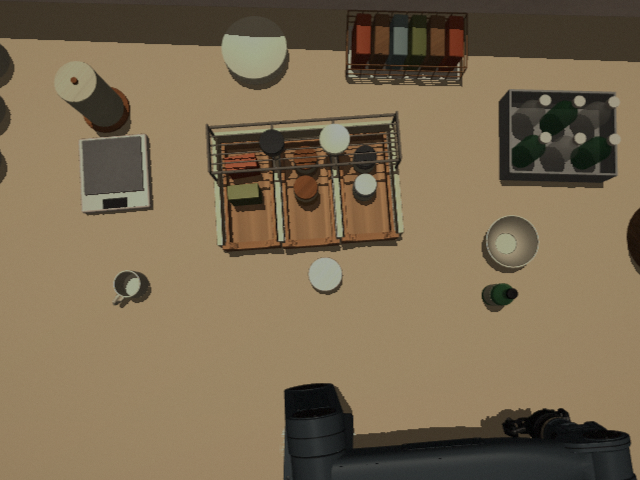

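View pics/s1.png

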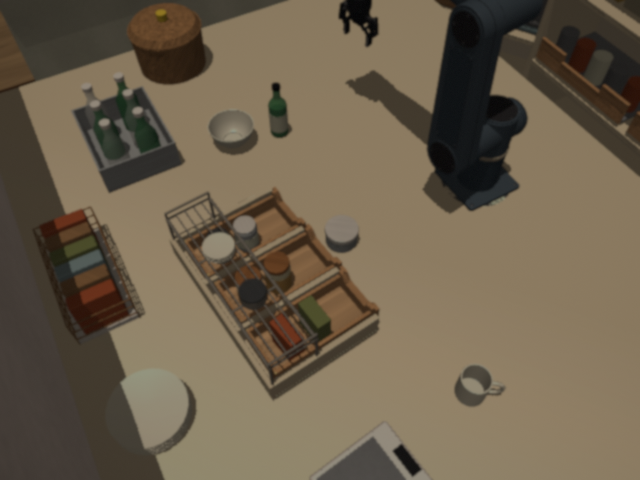

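Run:
```python
from h import *
a=cv2.imread('pics/t1.png')[100:300,195:415]; b=cv2.imread('pics/s1.png')[180:390,160:390]
a=cv2.resize(a,(400,364),interpolation=3);b=cv2.resize(b,(400,364),interpolation=3)
cv2.imwrite('pics/c1.png',np.hstack([a,b]))
for n,u,v,z in [('tin',325,275,.06),('FL corner',220,248,.09),('FR',401,240,.09),('mid FL',284,245,.095),('midFR',340,243,.095),('brown lid',305,188,.138),('white',366,185,.118),('bottle',505,295,.1),('mug',127,285,.085)]: print(n,pix('t1',u,v,z).round(3))
print(proj('t1',[.14,-.506,.23]))
```

```text
tin [ 0.482 -0.006  0.06 ]
FL corner [0.547 0.287 0.09 ]
FR [ 0.583 -0.214  0.09 ]
mid FL [0.56  0.109 0.095]
midFR [ 0.57  -0.045  0.095]
brown lid [0.713 0.055 0.138]
white [ 0.73  -0.112  0.118]
bottle [ 0.439 -0.498  0.1  ]
mug [0.438 0.54  0.085]
[524.22017331 415.93844465]
```

View pics/c1.png

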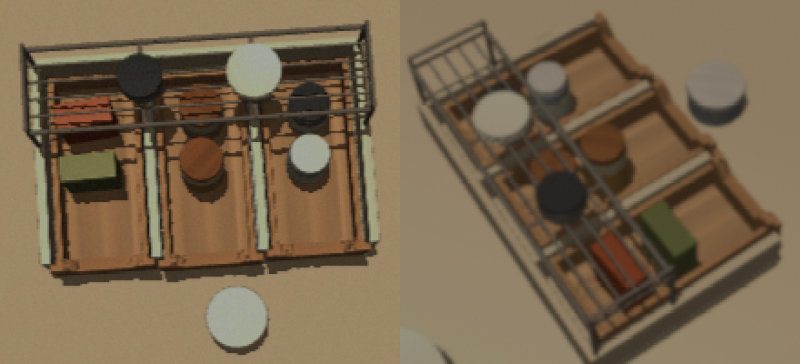

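The top view shows the brown-lidded glass jars in the middle tray at about (305,188), so that is the jar tray. The packets are left and the cans right. The tin is at (325,275), just right of the middle bay's centre line and 9 cm in front. I'll push it right with the two spread fingertips as a cradle.

Call:
drive_tool(
  rows=[
    {"xyz":[44,-44,0],"turn":-10},
    {"xyz":[88,-88,0],"turn":-20},
    {"xyz":[132,-132,0],"turn":-30},
    {"xyz":[176,-176,0],"turn":-40},
    {"xyz":[220,-220,0],"turn":-50},
  ],
  grip=0.55,
)

```text
time: 0.72
ee_pos: [0.294, -0.2326, 0.2303]
orientation: [-0.001, 0.84, 0.543, 0.001]
wrist_force: [0.3, -0.3, -0.5]
width: 0.55
```

```bash
cat >> h.py <<'E'
def go(x,y,z,yaw):
    p,r,o=pose(); m=r.as_matrix(); d=r.inv().apply(np.array([x,y,z])-p)*1000
    print('t',round(o['time'],2),'p',p.round(4),'shift',d.round(0),'turn',round((np.degrees(np.arctan2(m[1,0],m[0,0]))-yaw),1),'w',round(o['width'],2),'F',np.round(o['wrist_force'],1),'tilt',m[2].round(3))
E
python3 -c "
from h import *
go(.475,.094,.231,94)"
```

```text
t 0.72 p [ 0.294  -0.2326  0.2303] shift [372.  31.   0.] turn -28.2 w 0.55 F [ 0.3 -0.3 -0.5] tilt [ 0.002 -0.001 -1.   ]
```

Call:
drive_tool(
  rows=[
    {"xyz":[60,5,0],"turn":-7},
    {"xyz":[120,10,0],"turn":-14},
    {"xyz":[180,15,0],"turn":-21},
    {"xyz":[240,20,0],"turn":-28},
    {"xyz":[300,25,0],"turn":-28},
  ],
)

```text
time: 1.35
ee_pos: [0.4402, 0.0328, 0.2306]
orientation: [-0.001, 0.683, 0.731, 0.001]
wrist_force: [1.0, -0.6, 0.6]
width: 0.545
```

```bash
python3 -c "
from h import *
go(.475,.094,.231,94)"
```

```text
t 1.35 p [0.4402 0.0328 0.2306] shift [59. 39. -0.] turn -0.1 w 0.55 F [ 1.  -0.6  0.6] tilt [ 0.002  0.    -1.   ]
```

Call:
drive_tool(
  rows=[
    {"xyz":[30,20,0],"turn":0},
    {"xyz":[59,39,0],"turn":0},
    {"xyz":[59,39,0],"turn":0},
  ],
)

```text
time: 1.72
ee_pos: [0.4753, 0.096, 0.2296]
orientation: [-0.001, 0.682, 0.732, 0.0]
wrist_force: [-0.4, -0.1, -0.7]
width: 0.551
```

```bash
python3 -c "
from h import *
go(.475,.094,.15,94); shot('wrist','w1'); print(np.load('pics/w1.npz')['K'])"
```

```text
t 1.73 p [0.4753 0.096  0.2296] shift [-2. -0. 80.] turn 0.1 w 0.55 F [-0.4 -0.1 -0.7] tilt [ 0.002 -0.002 -1.   ]
[[371.64829954   0.         319.7094261 ]
 [  0.         371.64829954 252.31658726]
 [  0.           0.           1.        ]]
```

View pics/w1.png

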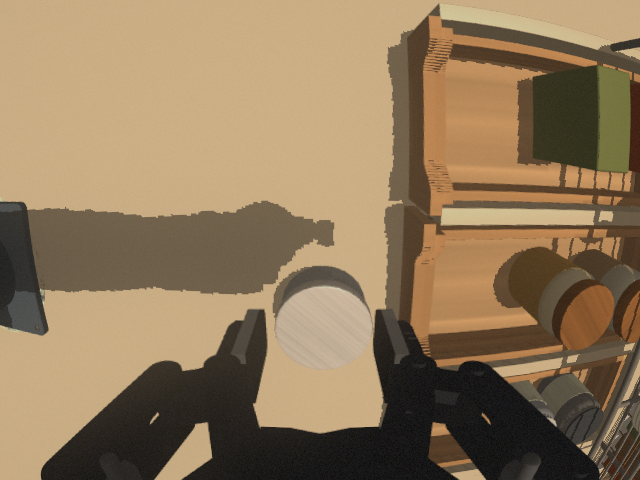

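```bash
cat >> h.py <<'E'
def fish(f,u,v,z):
    d=np.load('pics/'+f+'.npz');K,T=d['K'],d['T']
    a=np.array([u-K[0,2],v-K[1,2]])/K[0,0]; th=np.hypot(*a); s=np.sin(th)/th
    r=T[:3,:3]@[a[0]*s,a[1]*s,np.cos(th)]; return T[:3,3]+(z-T[2,3])/r[2]*r
E
python3 -c "
from h import *
print(np.load('pics/w1.npz')['T'].round(3))
for n,u,v,z in [('tin',323,319,.06),('tinL',275,324,.06),('tinR',372,322,.06),('mid dip in L',433,256,.072),('mid FL corner',430,228,.095),('left tray dip outer a',424,98,.072),('left dip outer b',424,165,.072),('left corner',440,208,.095),('left top',438,45,.095),('mid dip outer',421,270,.072),('jar lid',582,312,.138)]: print(n,fish('w1',u,v,z).round(4))"
```

```text
[[ 0.998  0.067  0.021  0.469]
 [ 0.07  -0.947 -0.312  0.178]
 [-0.001  0.313 -0.95   0.374]
 [ 0.     0.     0.     1.   ]]
tin [0.4842 0.0077 0.06  ]
tinL [ 0.4384 -0.0014  0.06  ]
tinR [0.5318 0.0073 0.06  ]
mid dip in L [0.5764 0.0821 0.072 ]
mid FL corner [0.5618 0.1125 0.095 ]
left tray dip outer a [0.5514 0.2161 0.072 ]
left dip outer b [0.5569 0.1604 0.072 ]
left corner [0.5678 0.1294 0.095 ]
left top [0.5533 0.2572 0.095 ]
mid dip outer [0.5673 0.0682 0.072 ]
jar lid [0.7064 0.0616 0.138 ]
```

Call:
drive_tool(
  rows=[
    {"xyz":[0,0,55],"turn":0},
    {"xyz":[0,0,110],"turn":0},
    {"xyz":[0,0,160],"turn":0},
    {"xyz":[0,0,195],"turn":0},
    {"xyz":[0,0,207],"turn":0},
  ],
)

```text
time: 2.4
ee_pos: [0.4714, 0.094, 0.02]
orientation: [-0.003, 0.683, 0.731, -0.002]
wrist_force: [0.1, -1.1, 0.3]
width: 0.552
```

Call:
drive_tool(
  rows=[
    {"xyz":[0,0,0],"turn":0},
    {"xyz":[-18,0,0],"turn":0},
    {"xyz":[-34,0,0],"turn":0},
    {"xyz":[-46,0,0],"turn":0},
    {"xyz":[-60,0,0],"turn":0},
  ],
)

```text
time: 3.02
ee_pos: [0.4765, 0.0338, 0.021]
orientation: [-0.003, 0.683, 0.731, -0.001]
wrist_force: [0.2, 1.9, 0.8]
width: 0.553
```

```bash
python3 -c "
from h import *
go(.487,-.09,.022,94); shot('wrist','w2')"
```

```text
t 3.02 p [0.4765 0.0338 0.021 ] shift [-124.    2.   -1.] turn -0.1 w 0.55 F [0.2 1.9 0.8] tilt [ 0.002 -0.005 -1.   ]
```

View pics/w2.png

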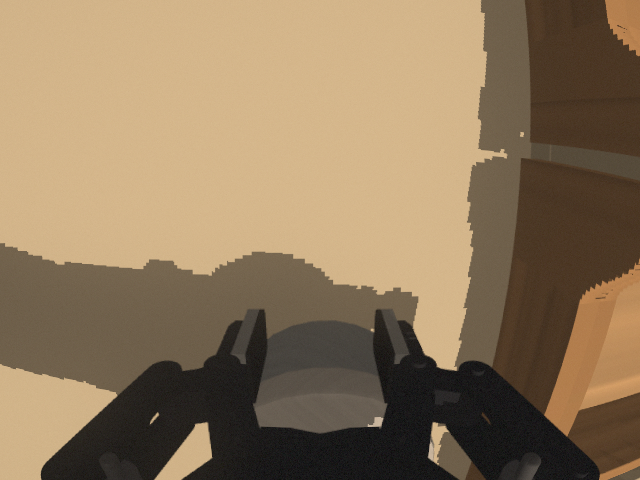

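The tin sits centred in the cradle between both fingertips at about (320,370), so I keep pushing.

Call:
drive_tool(
  rows=[
    {"xyz":[-14,0,-1],"turn":0},
    {"xyz":[-28,0,-1],"turn":0},
    {"xyz":[-42,0,-1],"turn":0},
    {"xyz":[-56,0,-1],"turn":0},
    {"xyz":[-70,0,-1],"turn":0},
  ],
)

```text
time: 3.7
ee_pos: [0.4811, -0.0389, 0.0217]
orientation: [-0.002, 0.683, 0.73, -0.002]
wrist_force: [0.1, 1.6, 1.4]
width: 0.547
```

Call:
drive_tool(
  rows=[
    {"xyz":[-14,0,0],"turn":0},
    {"xyz":[-28,0,0],"turn":0},
    {"xyz":[-40,0,0],"turn":0},
    {"xyz":[-50,0,0],"turn":0},
    {"xyz":[-55,0,0],"turn":0},
  ],
)

```text
time: 4.32
ee_pos: [0.4847, -0.0944, 0.0217]
orientation: [-0.002, 0.683, 0.73, -0.002]
wrist_force: [0.3, 0.9, 0.2]
width: 0.548
```

Call:
drive_tool(
  rows=[
    {"xyz":[0,0,0],"turn":0},
    {"xyz":[30,0,0],"turn":0},
    {"xyz":[60,0,0],"turn":0},
    {"xyz":[90,0,-40],"turn":0},
    {"xyz":[120,0,-100],"turn":0},
  ],
)

```text
time: 4.95
ee_pos: [0.4754, 0.0245, 0.1164]
orientation: [-0.004, 0.683, 0.73, -0.004]
wrist_force: [0.3, -0.1, 0.4]
width: 0.55
```

```bash
python3 -c "
from h import *
go(.6,.027,.17,94); shot('wrist','w3')"
```

```text
t 4.95 p [0.4754 0.0245 0.1164] shift [ -6. 124. -55.] turn -0.2 w 0.55 F [ 0.3 -0.1  0.4] tilt [-0.    -0.011 -1.   ]
```

View pics/w3.png

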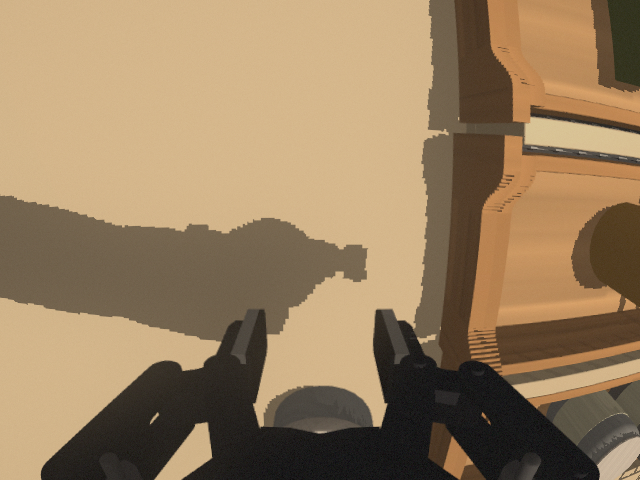

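```bash
python3 -c "
from h import *
for n,u,v,z in [('dip in a',505,215,.072),('dip in b',496,325,.072),('dip out a',483,212,.072),('dip out b',469,330,.072),('mid corner',522,155,.095)]: print(n,fish('w3',u,v,z).round(4))
shot('top','t2'); im=cv2.imread('pics/t2.png')[150:330,190:420]
cv2.imwrite('pics/c2.png',cv2.resize(im,(690,540),interpolation=2))
"
```

```text
dip in a [0.5758 0.0731 0.072 ]
dip in b [0.587  0.0036 0.072 ]
dip out a [0.5615 0.0734 0.072 ]
dip out b [ 5.687e-01 -1.000e-04  7.200e-02]
mid corner [0.5677 0.1079 0.095 ]
```

View pics/c2.png

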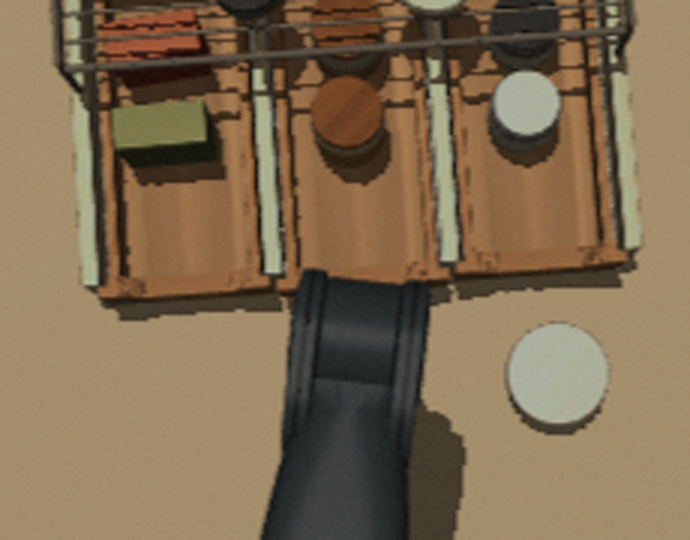

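Tin centre in the top view is (376,275), about 165–170 mm right of the bay's middle line, upright and clear. Now I'll shut the fingers, turn the tool a quarter turn so the knuckles sit across the tray, and go above the dip.

Call:
drive_tool(
  rows=[
    {"xyz":[0,0,-20],"turn":-10},
    {"xyz":[0,0,-40],"turn":-20},
    {"xyz":[0,0,-54],"turn":-30},
    {"xyz":[0,20,-54],"turn":-40},
    {"xyz":[0,40,-54],"turn":-50},
  ],
  grip=0,
)

```text
time: 5.68
ee_pos: [0.5222, 0.0279, 0.1793]
orientation: [0.004, 0.306, 0.952, 0.0]
wrist_force: [-0.2, -0.5, 0.3]
width: -0.004
```

```bash
python3 -c "
from h import *
go(.612,.033,.17,185)
print(pix('t2',376,274.7,.06))"
```

```text
t 5.67 p [0.5222 0.0279 0.1793] shift [-70.  56.  10.] turn -40.7 w -0.0 F [-0.2 -0.5  0.3] tilt [-0.007  0.003 -1.   ]
[ 0.4870428  -0.14913291  0.06      ]
```

Call:
drive_tool(
  rows=[
    {"xyz":[-18,14,0],"turn":-10},
    {"xyz":[-35,28,0],"turn":-20},
    {"xyz":[-53,42,0],"turn":-30},
    {"xyz":[-70,56,0],"turn":-40},
    {"xyz":[-70,56,0],"turn":-40},
  ],
)

```text
time: 6.3
ee_pos: [0.6123, 0.0324, 0.1788]
orientation: [0.003, -0.037, 0.999, -0.002]
wrist_force: [0.7, 0.2, -0.3]
width: 0.002
```

```bash
python3 -c "
from h import *
go(.612,.033,.05,185); shot('wrist','w4'); shot('scene','s2'); print(np.load('pics/w4.npz')['T'].round(2))
im=cv2.imread('pics/s2.png')[150:350,220:420]
a=cv2.resize(im,(400,400),interpolation=2)
b=cv2.resize(cv2.imread('pics/w4.png'),(400,300)); b=cv2.copyMakeBorder(b,0,100,0,0,0)
cv2.imwrite('pics/c4.png',np.hstack([a,b]))"
```

```text
t 6.3 p [0.6123 0.0324 0.1788] shift [  1.   1. 129.] turn -360.7 w 0.0 F [ 0.7  0.2 -0.3] tilt [-0.006 -0.003 -1.   ]
[[-0.07  0.94  0.32  0.53]
 [ 1.    0.07  0.02  0.03]
 [-0.    0.32 -0.95  0.32]
 [ 0.    0.    0.    1.  ]]
```

View pics/c4.png

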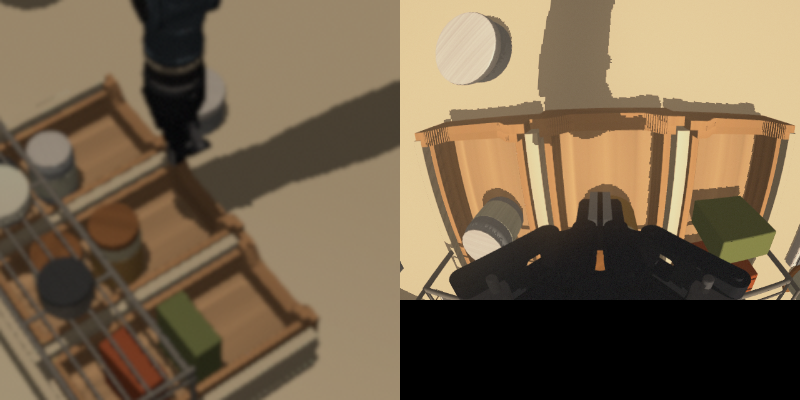

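```bash
python3 -c "
from h import *
for n,u,v,z in [('notch L in',135,130,.095),('notch R in',275,125,.095),('corner L out',126,122,.095),('corner R out',262,113,.095),('dip out mid',200,109,.072),('dip in mid',200,115,.072),('tin',68,48,.06)]: print(n,fish('w4',u*1.6,v*1.6,z).round(4))
im=cv2.imread('pics/w4.png')[150:230,190:460]; cv2.imwrite('pics/c5.png',cv2.resize(im,None,fx=2.9,fy=2.9,interpolation=2))"
```

```text
notch L in [ 0.5825 -0.0356  0.095 ]
notch R in [0.5662 0.1072 0.095 ]
corner L out [ 0.5746 -0.0454  0.095 ]
corner R out [0.5555 0.0916 0.095 ]
dip out mid [0.5599 0.0295 0.072 ]
dip in mid [0.5665 0.03   0.072 ]
tin [ 0.4893 -0.1387  0.06  ]
```

View pics/c5.png

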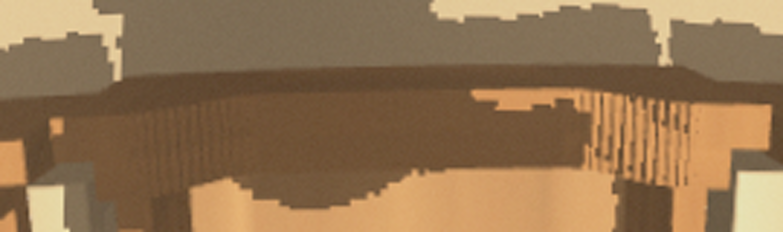

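Here the dip spans about x 245–580 of the crop (mid y ≈ 0.036) and its inner edge lies at x ≈ 0.585. The fingertip at (0.612, 0.032) will therefore go down inside the dip with about 15 mm of clearance.

Call:
drive_tool(
  rows=[
    {"xyz":[0,2,45],"turn":0},
    {"xyz":[0,3,85],"turn":0},
    {"xyz":[0,3,115],"turn":0},
    {"xyz":[0,3,131],"turn":0},
    {"xyz":[0,3,131],"turn":0},
  ],
)

```text
time: 7.02
ee_pos: [0.6102, 0.0352, 0.0473]
orientation: [0.002, -0.036, 0.999, -0.001]
wrist_force: [-0.0, 0.5, -0.4]
width: -0.004
```

Call:
drive_tool(
  rows=[
    {"xyz":[6,0,0],"turn":0},
    {"xyz":[12,0,0],"turn":0},
    {"xyz":[18,0,0],"turn":0},
    {"xyz":[24,0,0],"turn":0},
    {"xyz":[30,0,0],"turn":0},
  ],
)

```text
time: 7.65
ee_pos: [0.5811, 0.0327, 0.0484]
orientation: [0.003, -0.036, 0.999, -0.002]
wrist_force: [1.8, -0.5, 1.2]
width: 0.001
```

Call:
drive_tool(
  rows=[
    {"xyz":[8,0,0],"turn":0},
    {"xyz":[16,0,0],"turn":0},
    {"xyz":[24,0,0],"turn":0},
    {"xyz":[32,0,0],"turn":0},
    {"xyz":[40,0,0],"turn":0},
  ],
)

```text
time: 8.28
ee_pos: [0.5406, 0.0297, 0.0481]
orientation: [0.003, -0.036, 0.999, -0.002]
wrist_force: [2.8, -1.4, 0.7]
width: -0.0
```

Call:
drive_tool(
  rows=[
    {"xyz":[8,0,0],"turn":0},
    {"xyz":[16,0,0],"turn":0},
    {"xyz":[24,0,0],"turn":0},
    {"xyz":[32,0,0],"turn":0},
    {"xyz":[40,0,0],"turn":0},
  ],
)

```text
time: 8.9
ee_pos: [0.5002, 0.0268, 0.0479]
orientation: [0.003, -0.036, 0.999, -0.002]
wrist_force: [2.0, -1.5, 1.2]
width: -0.001
```

Call:
drive_tool(
  rows=[
    {"xyz":[6,0,0],"turn":0},
    {"xyz":[12,0,0],"turn":0},
    {"xyz":[18,0,0],"turn":0},
    {"xyz":[24,0,0],"turn":0},
    {"xyz":[30,0,0],"turn":0},
  ],
)

```text
time: 9.52
ee_pos: [0.47, 0.0246, 0.0477]
orientation: [0.003, -0.036, 0.999, -0.002]
wrist_force: [3.4, -1.1, 0.6]
width: -0.001
```

Call:
drive_tool(
  rows=[
    {"xyz":[4,0,0],"turn":0},
    {"xyz":[8,0,0],"turn":0},
    {"xyz":[11,0,0],"turn":0},
    {"xyz":[13,0,0],"turn":0},
    {"xyz":[15,0,0],"turn":0},
  ],
)

```text
time: 10.15
ee_pos: [0.4615, 0.024, 0.0481]
orientation: [0.01, -0.037, 0.999, -0.001]
wrist_force: [19.6, 1.1, -13.6]
width: 0.001
```

The force rose to 20 N, so the tray is at its stop. Next I ease off inward and lift out.

Call:
drive_tool(
  rows=[
    {"xyz":[-6,0,0],"turn":0},
    {"xyz":[-14,0,0],"turn":0},
    {"xyz":[-20,0,0],"turn":0},
    {"xyz":[-20,0,-40],"turn":0},
    {"xyz":[-20,0,-90],"turn":0},
  ],
)

```text
time: 10.78
ee_pos: [0.4778, 0.0258, 0.1375]
orientation: [0.007, -0.037, 0.999, -0.001]
wrist_force: [0.5, -0.5, 1.3]
width: -0.001
```

Call:
drive_tool(
  rows=[
    {"xyz":[0,0,-60],"turn":0},
    {"xyz":[40,0,-90],"turn":0},
    {"xyz":[90,0,-90],"turn":0},
    {"xyz":[130,0,-90],"turn":0},
    {"xyz":[130,0,-90],"turn":0},
  ],
)

```text
time: 11.4
ee_pos: [0.3449, 0.0165, 0.2259]
orientation: [0.007, -0.036, 0.999, -0.001]
wrist_force: [0.3, -0.0, 0.8]
width: -0.002
```

```bash
python3 -c "
from h import *
go(.35,.02,.22,185); shot('top','t3'); shot('wrist','w5')
a=cv2.resize(cv2.imread('pics/t3.png')[110:330,190:410],(400,400),interpolation=2)
b=cv2.resize(cv2.imread('pics/w5.png'),(400,300)); b=cv2.copyMakeBorder(b,0,100,0,0,0)
cv2.imwrite('pics/c6.png',np.hstack([a,b]))"
```

```text
t 11.4 p [0.3449 0.0165 0.2259] shift [-5.  3.  6.] turn -360.8 w -0.0 F [ 0.3 -0.   0.8] tilt [-0.015 -0.002 -1.   ]
```

View pics/c6.png

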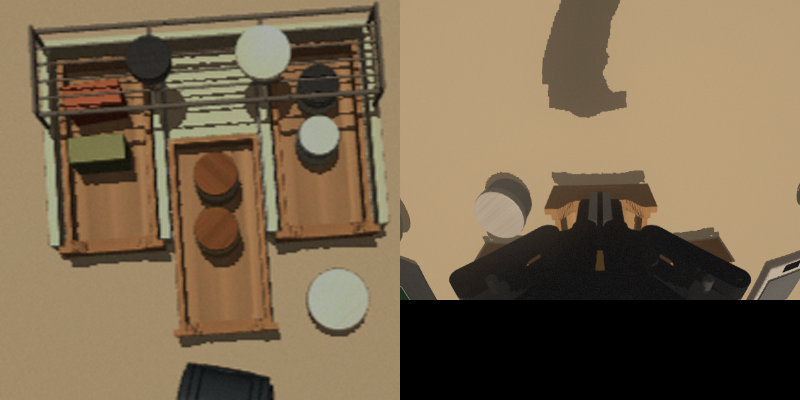

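```bash
python3 -c "
from h import *
s=.55
P=lambda u,v,z:pix('t3',190+u*s,110+v*s,z)
a=P(180,335,.095);b=P(277,328,.095);c=P(60,250,.095);d=P(158,246,.095);e=P(276,239,.095);f=P(380,230,.095)
ux=np.array([np.cos(.075),np.sin(.075)])
for n,x in zip('abcdef',(a,b,c,d,e,f)): print(n,x.round(3))
home=((c+d)/2+(e+f)/2)/2
print('out',ux@(home-(a+b)/2)[:2]); t=P(338,300,.06);print('tin',t.round(3),'lat',np.array([-ux[1],ux[0]])@(t-home)[:2])
"
```

```text
a [0.425 0.091 0.095]
b [ 0.44  -0.055  0.095]
c [0.549 0.277 0.095]
d [0.559 0.129 0.095]
e [ 0.574 -0.05   0.095]
f [ 0.592 -0.208  0.095]
out 0.1372926151251273
tin [ 0.486 -0.149  0.06 ] lat -0.17931568718517948
```

```bash
python3 -c "
from h import *
print(manip.finish_job())"
```

```text
the job is handed in; nothing more can be done
None
```

I slid the round tin about 14 cm to the right, cradled between two spread fingertips. Then I hooked the shut fingertips behind the dip in the middle (jar) tray's front and drew it out to its stop. The job is handed in, with the last move ending at 11.4 s of the 48 s allowed.

Last checks before handing in:
- **Tray:** the pull force jumped from about 3 N to 20 N at the end of the stroke. The top image puts the tray about 137 mm out, against the 132 mm needed. The fingertip's travel from the estimated first contact comes to about 135 mm, which is less certain.
- **Tin:** it stands upright 165–180 mm to the side of the bay's middle line, against the 130 mm needed. The spread comes from different camera views.
- **Everything else:** both jars are upright, the other two trays are home, and the arm is clear, reading under 1 N.

My camera measurements of the dip's middle disagreed by up to about 13 mm sideways, well within the 72 mm width of the dip. No check failed.

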